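# Open the bulk dispenser for refilling: find which way its cap unlocks

### The job

The dry-food dispenser needs refilling: unlock its black filler cap and lift it off. Nothing shows whether this cap unlocks clockwise or anticlockwise, so try gently one way and, if it stops short, the other; do not force it, and leave the tins and the carton where they are. Finish while still holding the cap in the gripper, lifted clear about 10 cm above the dispenser's neck, so that a colleague can pour.

Things in the scene. Friction and masses are not known exactly. Their poses are not given: they have to be found in the camera images.
- cap_bar (a point): Centre of the grip bar on top of the dispenser's black plastic cap. The bar is 68 mm long (its own x axis), 22 mm thick (y, the width to pinch) and 34 mm tall (z, up), so it reaches 17 mm above and 17 mm below this point. Right under it is the cap's round disc, 81 mm in diameter: fingertips beside the bar must stay less than 17 mm below this point.
- neck_top (a point): Centre of the top face of the dispenser's neck (54 mm in diameter), 160 mm above the bench, z up. The cap's disc lies on it: with the cap seated, cap_bar is 22 mm straight above this point. Its x axis is the dispenser's own; the cap's bar lies along it within 5 degrees at the start.
- dispenser: The dispenser, bolted to the bench (it cannot move): a clear tub 110 mm in diameter on a round steel foot 140 mm in diameter, with an outlet chute low on its -x side (reaching 80 mm out) and a neck on top; its origin is the centre of its foot's underside, on the bench.
- cap: The cap, about 160 g, loose, locked at the start; origin 44 mm below cap_bar, at its skirt's lower edge. The unlocking way (it differs from start to start, unseen) it turns easily and is free after 50 to 130 degrees of turn (75 is good), then lifts straight off (its 22 mm skirt must clear). The other way it meets a hard stop after 5 to 20 degrees. Locked, it lifts only 2 to 3 mm.
- tin_tall: Bystander: food tin, 74 mm in diameter, 110 mm tall, green label, origin at the centre of its underside.
- tin_short: Bystander: food tin, 84 mm in diameter, 60 mm tall, paper label, origin at the centre of its underside.
- carton: Bystander: open cardboard tray 260 x 180 x 50 mm holding five tins that stand 115 mm high, origin at the centre of its underside.
There are look-alikes about, which are no part of the job. Leave any brown or yellow look-alike of the cap alone.

How it is judged:
On the way:
1. the cap, still on the neck, is turned out of its lock (angle between the x axis of cap_bar and the x axis of neck_top, either way round above 0.7 rad and z of cap_bar in the frame of neck_top below 0.035 m and horizontal distance between cap_bar and neck_top below 0.01 m), for 0.05 s.
At the end, for the whole second after the job is handed in: The cap is held by the fingers, still and roughly level (within 0.5 rad), raised 60 to 228 mm from its seat and within 100 mm sideways of the neck's axis, touching nothing but the gripper (z of cap_bar in the frame of neck_top between 0.082 and 0.25 m and horizontal distance between cap_bar and neck_top below 0.1 m and contact force between the fingers and cap above 1 N and contact force between cap and dispenser below 0.1 N and contact force between cap and carton below 0.1 N and contact force between cap and tin_tall below 0.1 N and contact force between cap and tin_short below 0.1 N and angle between cap_bar's own z axis and vertical below 0.5 rad and linear speed of cap below 0.03 m/s); the arm keeps its last pose, push and grip.
It fails at once if the cap is forced: pulled or pressed on the dispenser with more than 150 N (contact force between cap and dispenser above 150 N).
It fails at once if the tall tin is disturbed (moved more than 30 mm) (distance of tin_tall from where it was at the start of the episode above 0.03 m).
It fails at once if the short tin is disturbed (moved more than 30 mm) (distance of tin_short from where it was at the start of the episode above 0.03 m).
It fails at once if the carton is disturbed (moved more than 30 mm) (distance of carton from where it was at the start of the episode above 0.03 m).
It also fails if it takes over 38 s, if anything falls off the work surface, if the arm or the gripper's body presses on something with over 40 N, if the wrist force passes 120 N, or if a joint passes its speed limit or range.

### The arm

A 6-joint arm with a two-finger parallel gripper is mounted at the origin on the work surface. World frame = base frame: x ahead of the robot, y to its left, z up, the work surface at z = 0. Lengths are in m, angles in rad, forces in N, time in s.
With the tool pointing down it reaches from about 0.325 to 0.9 m from the base axis. Payload 6.1 kg.
Tool frame: the origin (TCP) lies at the very end of the fingers, on their centre line; the grasp point (between the pads) lies 19 mm behind it; z points along the fingers, y is the line along which they close (so a half turn about z gives the same grasp; the last joint's range is limited). The gripper opens to 87 mm and grips with 3 to 60 N. Pads are 19 mm wide; open, the fingers measure 117 mm over their backs; the gripper's body (75 mm by 190 mm) begins 51 mm behind the grasp point.
Start: joints at [0.993, 0.22, 1.526, -0, 1.395, -0.126], TCP at [0.273, 0.562, 0.192] pointing down, gripper open.
Joint ranges: [-2.98, 2.98], [-0.91, 2.08], [0.09, 2.57], [-1.24, 4.39], [0.2, 2.65], [-2.68, 2.68]. Speed limits (rad/s): [2.57, 2.57, 3.01, 3.14, 3.14, 3.14].

### API

Orientations are given as a rotation vector (axis times angle).
In Python, from station import * gives the robot as it stands.
- The arm moves only by the tool apply_moves, never from a script. Its arguments are lists of equal length, an entry for each row: "slide": the shift along the tool's x, y, z in m, a list of three; "delta_rot": the turn, a rotation vector about the tool's x, y, z in degrees, a list of three; "claw": the finger opening in m, from 0 to 0.087. In form: {"slide": [[x, y, z], ...], "delta_rot": [[ax, ay, az], ...], "claw": [claw, ...]}. A call has 1 to 12 rows; each row is the pose to reach, as a shift and turn from the pose commanded when the call began, along the tool's axes at that moment; what a row does not reach only later rows make up. A row lasts 1/10 s, in which the tool goes at most 50 mm and 8.59 degrees, less where a joint would pass 70% of its speed; a pose out of reach is approached as far as the arm can. A call with a gripper value outside its range is refused whole. The fingers move at their own pace and stop on an object; "grip_force" is the grip in N (left out, the last holds). Time passes only in rows, so rows that repeat a pose let the fingers close. It gives the time, the measured TCP pose, the force, the opening and the grip force at its end, in the units of the state.
- get_state(): the state, without advancing time (a new reading comes with each control period).
- snapshot(name): name is "scene" or "top" or "wrist"; returns (picture, depth): 480x640x3 uint8, red, green, blue; 480x640 float32, m along the optical axis (not along the pixel's ray), 0 where there is no reading.
- get_calibration(name): a dict with "camera_matrix" (3x3 intrinsics, pixels), "pose" (4x4, takes a point from camera to world coordinates). Camera axes: x right, y up, looking along -z (the intrinsics and any distortion apply to the point x, -y, -z); pixel columns grow to the right and rows downward; lengths in m; the calibration is good to about 2 mm. The wrist camera is an equidistant fisheye: a pixel r from the principal point sees the ray r / f radians off the axis. A picture is of the moment at which its call begins: read the wrist's pose just before it. get_calibration takes no time and is no camera call; for the wrist camera it gives the pose at the moment of the call.
- sign_off(): hands the job in; it is judged then, once.
The state is a dict: "time_s": time; "joints": joint angles; "dq": joint speeds; "joint_torque": joint torques, N m; "eef_pos": TCP position; "tool_rot": TCP orientation; "force": force on the tool from outside, world axes, zero at the start; "torque": the same for the moment, N m; "grip_width": finger opening in m; "gripper_force": force on a finger pad.
Only numpy, scipy, OpenCV 4.12 (cv2) and the standard library are available. Lean on these libraries where they do the work, as an engineer would, in place of code of your own. Each camera call takes 0.05 s, during which the arm holds its last target. There are 200 camera calls.

## Working session

There is one attempt and no reset: what is moved stays moved. The work goes in short steps, Python scripts to look and compute and a tool call to move; the robot and the scene stay as the last step left them, time stands still between calls to the robot, and variables do not carry over. Pictures are saved under pics/ and viewed, at most 10 in all, crops included, and the job is handed in when it is done.

Besides the shell and the picture viewer there is one more tool, called after ">>>" as name(argument=value, ...) on one line, values as JSON. apply_moves: Moves the arm, as the interface text tells. Its arguments: {"type":"object","properties":{"slide":{"type":"array","items":{"type":"array","items":{"type":"number"}}},"delta_rot":{"type":"array","items":{"type":"array","items":{"type":"number"}}},"claw":{"type":"array","items":{"type":"number"}},"grip_force":{"type":"number"}},"required":["slide","delta_rot","claw"]}

```bash
mkdir -p pics
python3 - <<'E'
from station import *
import cv2,numpy as np
print(get_state())
for n in ["scene","top"]:
    p,d=snapshot(n); cv2.imwrite(f"pics/{n}0.png",p[...,::-1]); np.savez(f"pics/{n}0.npz",p=p,d=d)
    print(n,get_calibration(n))
E
```

```text
{'time_s': 0.0, 'joints': array([ 9.92902318e-01,  2.21284886e-01,  1.52757335e+00,  7.82994462e-06,
        1.39464956e+00, -1.26088194e-01]), 'dq': array([-1.16564957e-03,  6.76907496e-04, -1.57355729e-03,  7.70637706e-06,
       -3.49679469e-03,  1.26116647e-03]), 'joint_torque': array([-2.72821399e-04, -4.94622409e+01, -3.87373066e+01,  6.98683527e-02,
        5.75256930e-02, -1.28341289e-04]), 'eef_pos': array([0.2725063 , 0.56174272, 0.19092086]), 'tool_rot': array([-7.03526405e-01, -3.06111963e+00,  2.81908567e-03]), 'force': array([ 1.20114778, -0.8586252 , -0.13615476]), 'torque': array([-0.07876992, -0.05002644,  0.01035156]), 'gripper_force': 0.0, 'grip_width': 0.0869181367619261}
scene {'camera_matrix': array([[499.6418694 ,   0.        , 324.67484742],
       [  0.        , 499.6418694 , 234.00750357],
       [  0.        ,   0.        ,   1.        ]]), 'pose': array([[ 0.36139219, -0.66743168,  0.65109956,  1.25783138],
       [ 0.9324003 ,  0.25491325, -0.25622043, -0.29056931],
       [ 0.00503573,  0.69968149,  0.71443716,  0.94385176],
       [ 0.        ,  0.        ,  0.        ,  1.        ]])}
top {'camera_matrix': array([[483.81299461,   0.        , 325.72679662],
       [  0.        , 483.81299461, 240.36509533],
       [  0.        ,   0.        ,   1.        ]]), 'pose': array([[-0.02957943,  0.99390532, -0.10619454,  0.41745365],
       [-0.99944813, -0.0310153 , -0.01189474,  0.00319522],
       [-0.0151159 ,  0.1057841 ,  0.99427422,  1.09051962],
       [ 0.        ,  0.        ,  0.        ,  1.        ]])}
```

View pics/top0.png

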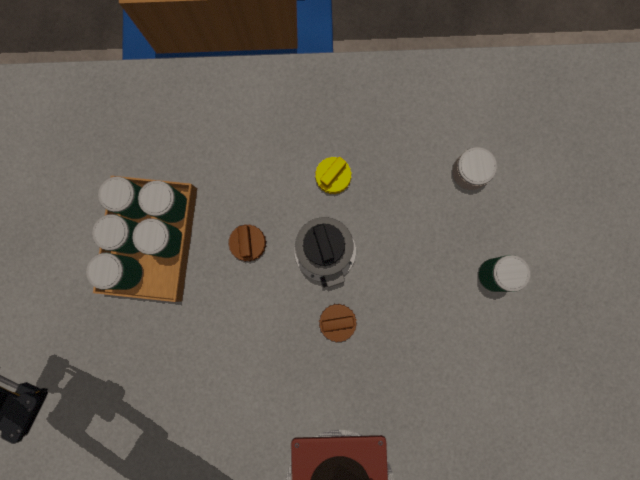

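View pics/scene0.png

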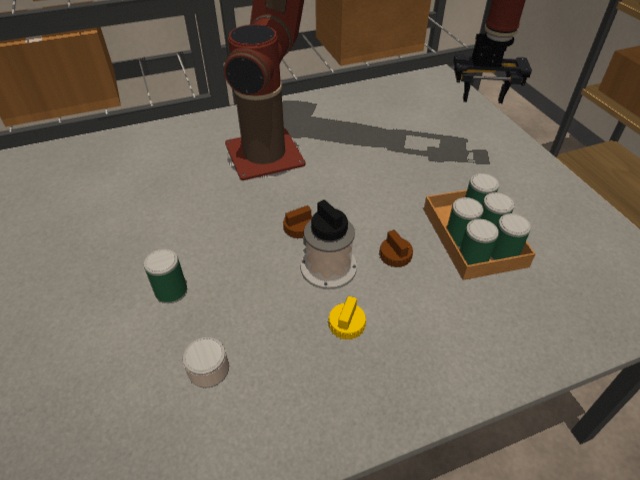

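The top view shows the black cap at about (324,245) with its bar running from (318,230) to (331,262). Brown look-alikes are at (247,243) and (338,323), and a yellow one is at (333,175). Next I'll measure the bar from depth.

```bash
cat > h.py <<'E'
import numpy as np,cv2
from station import *
def cloud(n,p=None,d=None):
    if d is None: p,d=snapshot(n)
    c=get_calibration(n);K=c["camera_matrix"];T=c["pose"]
    v,u=np.indices(d.shape)
    X=np.stack([(u-K[0,2])*d/K[0,0],-(v-K[1,2])*d/K[1,1],-d],-1)
    return X@T[:3,:3].T+T[:3,3],p,d
E
python3 - <<'E'
from h import *
from scipy.spatial.transform import Rotation as R
for n,(u0,u1,v0,v1) in {"top":(285,365,205,295),"scene":(290,370,190,290)}.items():
    f=np.load(f"pics/{n}0.npz");W,p,d=cloud(n,f["p"],f["d"])
    W=W[v0:v1,u0:u1].reshape(-1,3);c=p[v0:v1,u0:u1].reshape(-1,3);ok=W[:,2]>0.02
    for lo,hi in [(.187,.22),(.155,.178)]:
        m=(W[:,2]>lo)&(W[:,2]<hi)&(c.max(1)<90); q=W[m]
        r=cv2.minAreaRect((q[:,:2]*1000).astype(np.float32))
        print(n,lo,m.sum(),q.mean(0).round(4),np.median(q[:,2]).round(4),cv2.boxPoints(r).round(0).tolist(),r)
s=get_state();print(R.from_rotvec(s["tool_rot"]).as_matrix().round(3))
E
```

```text
top 0.187 428 [0.509  0.0189 0.1977] 0.1977 [[474.0, 20.0], [480.0, -1.0], [545.0, 18.0], [539.0, 39.0]] ((509.2973327636719, 19.102773666381836), (67.72368621826172, 21.725276947021484), 16.5764217376709)
top 0.155 956 [0.5081 0.0189 0.1639] 0.164 [[460.0, -11.0], [539.0, -30.0], [559.0, 49.0], [479.0, 68.0]] ((509.21258544921875, 19.055152893066406), (81.5467529296875, 81.48883819580078), 76.05740356445312)
scene 0.187 271 [0.5125 0.0133 0.195 ] 0.1956 [[472.0, 15.0], [480.0, -8.0], [546.0, 13.0], [539.0, 36.0]] ((509.26995849609375, 14.01439380645752), (69.51631164550781, 24.454343795776367), 17.490657806396484)
scene 0.155 539 [0.5207 0.0063 0.1635] 0.1628 [[470.0, -21.0], [547.0, -31.0], [558.0, 50.0], [480.0, 60.0]] ((513.6392211914062, 14.292652130126953), (82.03959655761719, 77.96500396728516), 82.58467102050781)
[[-0.9    0.437 -0.001]
 [ 0.437  0.9   -0.001]
 [ 0.    -0.002 -1.   ]]
```

>>> apply_moves(slide=[[0,0,-0.05],[0,0,-0.1],[-0.451,-0.386,-0.11],[-0.451,-0.386,-0.11],[-0.451,-0.386,-0.11],[-0.451,-0.386,-0.11],[-0.451,-0.386,-0.11],[-0.451,-0.386,-0.11],[-0.451,-0.386,-0.11],[-0.451,-0.386,-0.11],[-0.451,-0.386,-0.11],[-0.451,-0.386,-0.11]], delta_rot=[[0,0,0],[0,0,0],[0,0,137],[0,0,137],[0,0,137],[0,0,137],[0,0,137],[0,0,137],[0,0,137],[0,0,137],[0,0,137],[0,0,137]], claw=[0.087,0.087,0.087,0.087,0.087,0.087,0.087,0.087,0.087,0.087,0.087,0.087], grip_force=30)

```text
time_s: 1.3
eef_pos: [0.4728, 0.102, 0.3003]
tool_rot: [-2.607, -1.752, -0.0]
force: [1.0, 0.4, -0.2]
grip_width: 0.0868
gripper_force: 0.0
```

```bash
cat > st.py <<'E'
from h import *
from scipy.spatial.transform import Rotation as R
def go(target,yang):
    s=get_state();M=R.from_rotvec(s["tool_rot"]).as_matrix()
    ya=np.deg2rad(yang);y=np.array([np.cos(ya),np.sin(ya),0]);z=np.array([0,0,-1.]);x=np.cross(y,z)
    G=np.stack([x,y,z],1)
    print("t",s["time_s"],"pos",s["eef_pos"].round(4),"yang",np.rad2deg(np.arctan2(M[1,1],M[0,1])).round(2),"q",s["joints"].round(3),"F",s["force"].round(2),s["torque"].round(2),"w",round(s["grip_width"],4),s["gripper_force"])
    print("slide",(M.T@(np.array(target)-s["eef_pos"])).round(4),"rot",np.rad2deg(R.from_matrix(M.T@G).as_rotvec()).round(2))
E
python3 -c "
from st import *
go([.509,.0175,.30],-73)"
```

```text
t 1.3 pos [0.4728 0.102  0.3003] yang -22.18 q [ 0.049 -0.174  1.728  0.     1.588  0.436] F [ 0.97  0.41 -0.2 ] [-0.03  0.04 -0.01] w 0.0868 0.0
slide [-0.0646  0.0654  0.0003] rot [-1.000e-02 -1.000e-02  5.082e+01]
```

>>> apply_moves(slide=[[-0.0646,0.0654,0],[-0.0646,0.0654,0],[-0.0646,0.0654,0],[-0.0646,0.0654,0],[-0.0646,0.0654,0],[-0.0646,0.0654,0],[-0.0646,0.0654,0],[-0.0646,0.0654,0]], delta_rot=[[0,0,50.8],[0,0,50.8],[0,0,50.8],[0,0,50.8],[0,0,50.8],[0,0,50.8],[0,0,50.8],[0,0,50.8]], claw=[0.087,0.087,0.087,0.087,0.087,0.087,0.087,0.087])

```text
time_s: 2.1
eef_pos: [0.5091, 0.0198, 0.3001]
tool_rot: [-3.105, -0.48, 0.001]
force: [-0.1, -0.1, -0.7]
grip_width: 0.0871
gripper_force: 0.0
```

Run:
```python
from st import *
go([.509,.0175,.19],-73)
c=get_calibration("wrist");print(c)
p,d=snapshot("wrist");cv2.imwrite("pics/w1.png",p[...,::-1])
K=c["camera_matrix"];T=c["pose"];v,u=np.indices(d.shape)
a=(u-K[0,2])/K[0,0];b=(v-K[1,2])/K[1,1];r=np.hypot(a,b)+1e-9;k=np.where(r<1.4,np.tan(np.minimum(r,1.4))/r,0)*d
W=np.stack([a*k,-b*k,-d],-1)@T[:3,:3].T+T[:3,3]
near=(np.hypot(W[...,0]-.509,W[...,1]-.0175)<.06)&(d>0)
for lo,hi in [(.187,.22),(.155,.178)]:
    m=near&(W[...,2]>lo)&(W[...,2]<hi)&(p.max(-1)<90);q=W[m]
    if len(q): print(lo,len(q),q.mean(0),np.median(q[:,2]),cv2.minAreaRect((q[:,:2]*1000).astype(np.float32)))
```

```text
t 2.1 pos [0.5091 0.0198 0.3001] yang -72.41 q [-0.116 -0.108  1.669 -0.     1.581  1.148] F [-0.05 -0.08 -0.73] [-0.06  0.16  0.01] w 0.0871 0.0
slide [-0.0008  0.0022  0.1101] rot [-0.01  0.03  0.59]
{'camera_matrix': array([[371.64829954,   0.        , 321.96036828],
       [  0.        , 371.64829954, 239.99638558],
       [  0.        ,   0.        ,   1.        ]]), 'pose': array([[ 3.01686621e-01,  9.08510988e-01,  2.89124483e-01,
         5.88518544e-01],
       [-9.53406765e-01,  2.87750411e-01,  9.06379651e-02,
         4.52598141e-02],
       [-8.50101626e-04, -3.02997499e-01,  9.52990972e-01,
         4.93313357e-01],
       [ 0.00000000e+00,  0.00000000e+00,  0.00000000e+00,
         1.00000000e+00]])}
0.187 2108 [0.50915913 0.01788291 0.19909311] 0.19934409038852233 ((507.70068359375, 17.630756378173828), (67.31153869628906, 22.563499450683594), 16.28597068786621)
0.155 3996 [0.51118029 0.01904314 0.16533235] 0.16546820621671604 ((509.2652587890625, 17.993309020996094), (79.3912124633789, 82.92327117919922), 17.715023040771484)
```

View pics/w1.png

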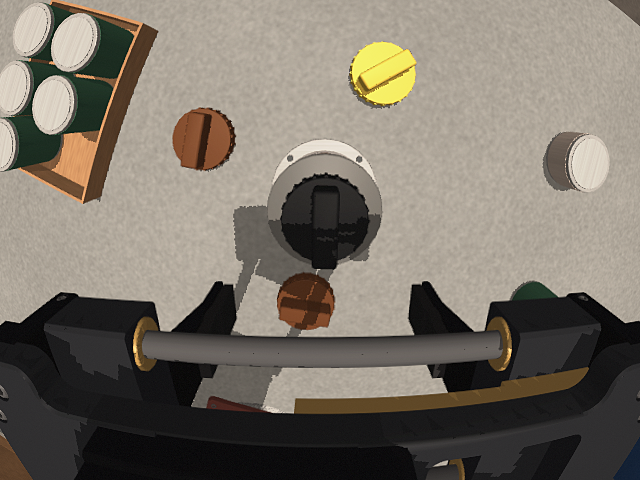

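The wrist view shows the open fingers straddling the cap, which sits at about (325,220) with its bar at (325,228) in line with tool x. All the measurements agree on (0.5085, 0.018) and a bar top of 0.199. Now I'll descend and grip.

>>> apply_moves(slide=[[-0.001,0.0017,0.04],[-0.001,0.0017,0.08],[-0.001,0.0017,0.11],[-0.001,0.0017,0.122],[-0.001,0.0017,0.128],[-0.001,0.0017,0.128]], delta_rot=[[0,0,1],[0,0,1],[0,0,1],[0,0,1],[0,0,1],[0,0,1]], claw=[0.087,0.07,0.06,0.06,0.06,0.06])

```text
time_s: 2.75
eef_pos: [0.5092, 0.0178, 0.1729]
tool_rot: [3.109, 0.449, 0.001]
force: [-0.1, -0.6, 0.6]
grip_width: 0.0617
gripper_force: 0.0
```

>>> apply_moves(slide=[[0,0,0],[0,0,0],[0,0,0],[0,0,0],[0,0,0],[0,0,0],[0,0,0],[0,0,0]], delta_rot=[[0,0,0],[0,0,0],[0,0,0],[0,0,0],[0,0,0],[0,0,0],[0,0,0],[0,0,0]], claw=[0.04,0.03,0.015,0.01,0.01,0.01,0.01,0.01])

```text
time_s: 3.55
eef_pos: [0.5088, 0.0178, 0.1724]
tool_rot: [-3.11, -0.447, 0.0]
force: [-0.3, -0.7, 0.1]
grip_width: 0.0117
gripper_force: 0.0
```

```bash
python3 -c "
from st import *
go([.5085,.0178,.171],-73.4)"
```

```text
t 3.55 pos [0.5088 0.0178 0.1724] yang -73.63 q [-0.12  -0.044  1.846 -0.     1.339  1.165] F [-0.3  -0.73  0.13] [-0.07  0.13  0.04] w 0.0117 0.0
slide [-0.0003 -0.0001  0.0014] rot [-0.    0.01 -0.23]
```

The fingers closed to 11.7 mm with no contact, though the bar is 22 mm thick. I'll look before moving on.

Run:
```python
from st import *
p,d=snapshot("scene");a=cv2.resize(p[150:300,250:430],None,fx=3,fy=3)
p2,d2=snapshot("wrist")
b=cv2.resize(p2[120:480,100:540],None,fx=.8,fy=.8)
im=np.zeros((450,540+b.shape[1],3),np.uint8);im[:,:540]=a;im[:b.shape[0],540:]=b
im=cv2.resize(im,None,fx=.85,fy=.85);print(im.shape)
cv2.imwrite("pics/c2.png",im[...,::-1])
s=get_state();print(s["grip_width"],s["gripper_force"])
```

```text
(382, 758, 3)
0.010309687525445291 0.0
```

View pics/c2.png

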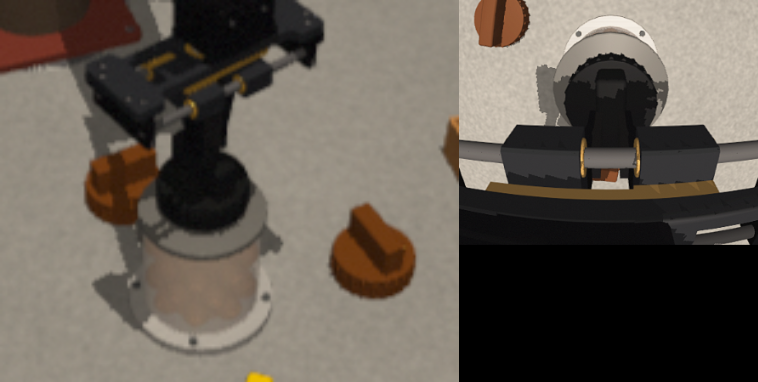

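Run:
```python
from st import *
W,p,d=cloud("scene")
W0,_,_=cloud("scene",**{k:v for k,v in np.load("pics/scene0.npz").items()})
def cut(W,lab):
    q=W[150:300,250:430].reshape(-1,3)-[.5088,.0178,0]
    a=np.deg2rad(16.4);bx=q[:,0]*np.cos(a)+q[:,1]*np.sin(a);by=-q[:,0]*np.sin(a)+q[:,1]*np.cos(a)
    for lo in np.arange(.155,.26,.01):
        m=(abs(bx)<.05)&(abs(by)<.05)&(q[:,2]>=lo)&(q[:,2]<lo+.01)
        if m.sum(): print(lab,round(lo,3),m.sum(),"bx",np.percentile(bx[m],[2,98]).round(3),"by",np.percentile(by[m],[2,98]).round(3))
cut(W0,"before");cut(W,"now")
p2,_=snapshot("wrist");cv2.imwrite("pics/w3.png",cv2.resize(p2[160:400,220:440],None,fx=2.5,fy=2.5)[...,::-1])
```

```text
before 0.155 430 bx [-0.035  0.038] by [-0.042  0.034]
before 0.165 87 bx [-0.031  0.034] by [-0.037  0.012]
before 0.175 86 bx [-0.031  0.033] by [-0.015  0.003]
before 0.185 125 bx [-0.033  0.033] by [-0.015  0.007]
before 0.195 161 bx [-0.031  0.031] by [-0.014  0.007]
now 0.155 421 bx [-0.034  0.038] by [-0.043  0.034]
now 0.165 96 bx [-0.029  0.033] by [-0.038  0.014]
now 0.175 87 bx [-0.032  0.034] by [-0.015  0.002]
now 0.185 112 bx [-0.033  0.033] by [-0.015  0.008]
now 0.195 110 bx [-0.032  0.031] by [-0.017  0.009]
now 0.205 60 bx [-0.01   0.012] by [-0.017  0.011]
now 0.215 55 bx [-0.008  0.012] by [-0.018  0.011]
now 0.225 53 bx [-0.007  0.014] by [-0.02   0.014]
now 0.235 43 bx [-0.005  0.013] by [-0.021  0.015]
now 0.245 17 bx [0.002 0.012] by [-0.023  0.018]
now 0.255 5 bx [0.011 0.012] by [0.01  0.017]
```

View pics/w3.png

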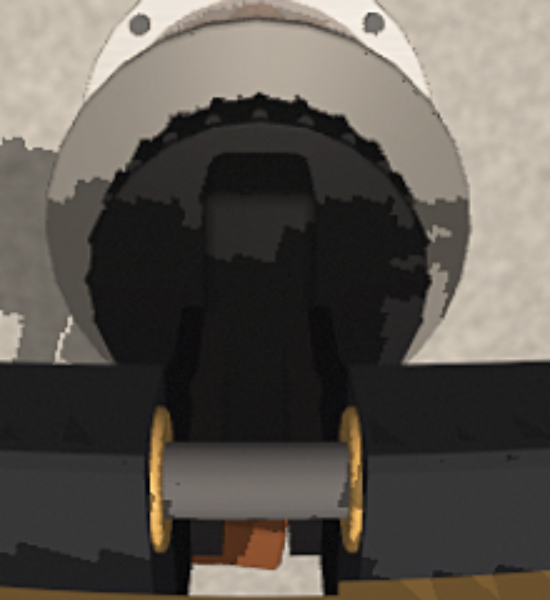

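The fingers clearly sit either side of the bar, so the width reading looks wrong, or the fingers haven't quite closed. I'll command a full close and read it again.

>>> apply_moves(slide=[[0,0,0],[0,0,0],[0,0,0],[0,0,0]], delta_rot=[[0,0,0],[0,0,0],[0,0,0],[0,0,0]], claw=[0,0,0,0], grip_force=40)

```text
time_s: 4.15
eef_pos: [0.5089, 0.0178, 0.1725]
tool_rot: [3.11, 0.447, -0.0]
force: [0.5, -0.2, -0.3]
grip_width: 0.0008
gripper_force: 0.0
```

```bash
python3 -c "
from st import *
go([.5085,.0178,.171],-73.4)
p2,_=snapshot('wrist');cv2.imwrite('pics/w4.png',cv2.resize(p2[160:400,220:440],None,fx=2.5,fy=2.5)[...,::-1])
a=cv2.imread('pics/w3.png').astype(int);b=cv2.imread('pics/w4.png').astype(int)
print((abs(a-b).max(-1)>25).sum())
go([.5085,.0178,.171],-73.4)"
```

```text
t 4.15 pos [0.5089 0.0178 0.1725] yang -73.63 q [-0.12  -0.044  1.846 -0.     1.339  1.165] F [ 0.54 -0.16 -0.32] [-0.08  0.13 -0.01] w 0.0008 0.0
slide [-0.0004 -0.0001  0.0015] rot [ 0.    0.   -0.23]
22458
t 4.2 pos [0.5089 0.0178 0.1725] yang -73.63 q [-0.12  -0.044  1.846 -0.     1.339  1.165] F [-0.32  0.2   0.43] [-0.08  0.11  0.01] w 0.0005 0.0
slide [-0.0004 -0.0001  0.0015] rot [ 0.   -0.   -0.23]
```

View pics/w4.png

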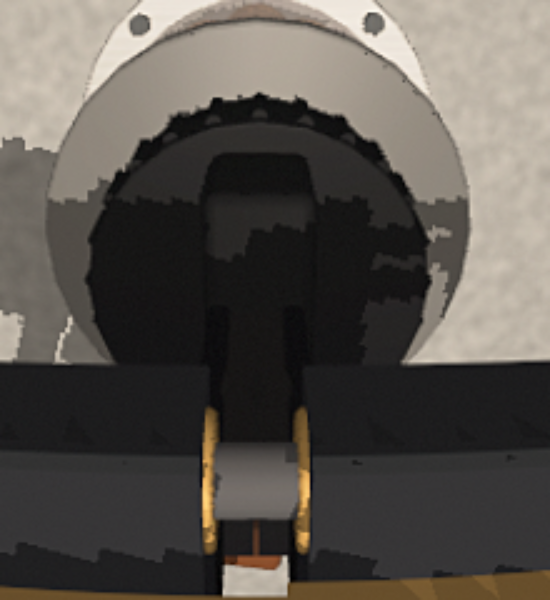

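The fingers really did close to zero and overlap the bar, so they're above it. Either the reported TCP height is off, or I've misread the fingers. I'll check the fingertip height from the start picture, where the TCP was reported at z = 0.191.

Run:
```python
from st import *
f=np.load("pics/scene0.npz");W,p,d=cloud("scene",f["p"],f["d"])
q=W.reshape(-1,3);m=(np.hypot(q[:,0]-.2725,q[:,1]-.5617)<.09)&(q[:,2]>.1)&(q[:,2]<.4)
q=q[m]
a=np.deg2rad(64.1);ty=(q[:,0]-.2725)*np.cos(a)+(q[:,1]-.5617)*np.sin(a);tx=(q[:,0]-.2725)*-np.sin(a)+(q[:,1]-.5617)*np.cos(a)
for lo in np.arange(.14,.32,.01):
    k=(q[:,2]>=lo)&(q[:,2]<lo+.01)
    if k.sum(): print(round(lo,2),k.sum(),"ty",np.percentile(ty[k],[1,25,50,75,99]).round(3),"tx",np.percentile(tx[k],[1,50,99]).round(3))
print("min z",np.sort(q[:,2])[:8].round(4))
W,p,d=cloud("top"); q=W[200:300,280:370].reshape(-1,3); print("top now max/near", np.percentile(q[:,2],[50,90]))
W,p,d=cloud("scene"); 
q=W[150:300,250:430].reshape(-1,3)-[.5088,.0178,0]
a=np.deg2rad(16.4);bx=q[:,0]*np.cos(a)+q[:,1]*np.sin(a);by=-q[:,0]*np.sin(a)+q[:,1]*np.cos(a)
for lo in np.arange(.165,.26,.005):
    m=(abs(bx)<.014)&(abs(by)<.04)&(q[:,2]>=lo)&(q[:,2]<lo+.005)
    if m.sum(): print(round(lo,3),m.sum(),"bx",np.percentile(bx[m],[2,98]).round(3),"by",np.percentile(by[m],[2,98]).round(3))
```

```text
0.21 7 ty [-0.048 -0.002  0.047  0.049  0.052] tx [-0.013 -0.008 -0.004]
0.22 32 ty [-0.055 -0.052 -0.003  0.043  0.049] tx [-0.015 -0.01   0.007]
0.23 37 ty [-0.055 -0.052  0.04   0.044  0.05 ] tx [-0.018 -0.01   0.009]
0.24 32 ty [-0.056 -0.048  0.042  0.045  0.052] tx [-0.014 -0.009  0.005]
0.25 41 ty [-0.059 -0.053 -0.045  0.045  0.053] tx [-0.019 -0.011  0.007]
0.26 50 ty [-0.06  -0.048  0.043  0.048  0.055] tx [-0.017 -0.011  0.008]
0.27 42 ty [-0.061 -0.056  0.046  0.05   0.058] tx [-0.019 -0.011  0.008]
0.28 10 ty [-0.07   0.046  0.048  0.049  0.051] tx [-0.033 -0.011  0.013]
0.29 104 ty [-0.089 -0.062  0.046  0.062  0.081] tx [-0.043 -0.036  0.017]
0.3 222 ty [-0.079 -0.039  0.01   0.047  0.08 ] tx [-0.043 -0.035  0.002]
0.31 223 ty [-0.078 -0.052  0.036  0.058  0.079] tx [-0.043 -0.025  0.021]
min z [0.2176 0.2186 0.2188 0.2189 0.2191 0.2194 0.2194 0.22  ]
top now max/near [0.56963152 0.60119592]
0.165 16 bx [-0.014  0.013] by [-0.024  0.021]
0.17 10 bx [-0.014  0.012] by [-0.016 -0.013]
0.175 13 bx [-0.012  0.013] by [-0.015 -0.012]
0.18 15 bx [-0.013  0.012] by [-0.015 -0.01 ]
0.185 9 bx [-0.011  0.01 ] by [-0.015 -0.013]
0.19 25 bx [-0.013  0.014] by [-0.015  0.007]
0.195 33 bx [-0.013  0.013] by [-0.014  0.005]
0.2 15 bx [-0.009  0.012] by [-0.012  0.006]
0.205 26 bx [-0.009  0.012] by [-0.013  0.006]
0.21 18 bx [-0.009  0.011] by [-0.012  0.005]
0.215 21 bx [-0.01   0.012] by [-0.012  0.007]
0.22 21 bx [-0.008  0.012] by [-0.013  0.004]
0.225 22 bx [-0.01   0.012] by [-0.014  0.007]
0.23 23 bx [-0.007  0.013] by [-0.015  0.008]
0.235 22 bx [-0.006  0.011] by [-0.016  0.009]
0.24 21 bx [-0.003  0.012] by [-0.016  0.011]
0.245 5 bx [0.    0.013] by [-0.018  0.004]
```

The start picture puts the real fingertips at about 0.219 where the state said 0.191, so the reported TCP is about 28 mm too low. That fits closing just above the bar's 0.199 top. I'll open, lower to a reported 0.146 (real about 0.174, against the disc at 0.165) and grip again.

>>> apply_moves(slide=[[0,0,-0.015],[0,0,-0.015],[0,0,-0.015],[0,0,-0.015],[0,0,-0.015],[0,0,-0.015],[0,0,-0.015],[0,0,0.0],[0,0,0.01],[0,0,0.018],[0,0,0.026],[0,0,0.026]], delta_rot=[[0,0,0],[0,0,0],[0,0,0],[0,0,0],[0,0,0],[0,0,0],[0,0,0],[0,0,0],[0,0,0],[0,0,0],[0,0,0],[0,0,0]], claw=[0.06,0.06,0.06,0.06,0.06,0.06,0.06,0.06,0.06,0.06,0.06,0.06])

```text
time_s: 5.5
eef_pos: [0.5077, 0.0179, 0.1446]
tool_rot: [-3.109, -0.447, 0.005]
force: [0.2, -1.3, 0.0]
grip_width: 0.0601
gripper_force: 0.0
```

>>> apply_moves(slide=[[0,0,0],[0,0,0],[0,0,0],[0,0,0],[0,0,0],[0,0,0],[0,0,0]], delta_rot=[[0,0,0],[0,0,0],[0,0,0],[0,0,0],[0,0,0],[0,0,0],[0,0,0]], claw=[0.03,0.015,0.01,0.01,0.01,0.01,0.01])

```text
time_s: 6.2
eef_pos: [0.509, 0.0177, 0.1467]
tool_rot: [3.109, 0.447, 0.001]
force: [-0.1, 0.6, 0.7]
grip_width: 0.0217
gripper_force: 40.0
```

```bash
python3 -c "
from st import *
go([.5085,.0178,.146],-73.4)"
```

```text
t 6.2 pos [0.509  0.0177 0.1467] yang -73.63 q [-0.12  -0.02   1.873 -0.     1.288  1.165] F [-0.15  0.56  0.69] [-0.09  0.2  -0.01] w 0.0217 39.99994102399796
slide [-0.0005 -0.0002  0.0007] rot [ 0.01 -0.02 -0.23]
```

Gripped: 21.7 mm at 40 N. Now a gentle turn anticlockwise, which is negative about tool z.

>>> apply_moves(slide=[[0,0,0],[0,0,0],[0,0,0],[0,0,0]], delta_rot=[[0,0,-2],[0,0,-4],[0,0,-7],[0,0,-7]], claw=[0.01,0.01,0.01,0.01])

```text
time_s: 6.6
eef_pos: [0.509, 0.0178, 0.1467]
tool_rot: [3.076, 0.637, 0.0]
force: [-0.8, -0.5, 1.3]
grip_width: 0.0214
gripper_force: 40.0
```

```bash
python3 -c "
from st import *
go([.5085,.0178,.146],-66.6)"
```

```text
t 6.6 pos [0.509  0.0178 0.1467] yang -66.6 q [-0.12  -0.02   1.873  0.     1.288  1.042] F [-0.76 -0.48  1.27] [-0.03  0.13  0.03] w 0.0214 39.99967179726809
slide [-0.0005 -0.0002  0.0007] rot [ 0.01 -0.02 -0.  ]
```

No resistance. I'll carry on in small steps.

>>> apply_moves(slide=[[0,0,0],[0,0,0],[0,0,0]], delta_rot=[[0,0,-3],[0,0,-6],[0,0,-6]], claw=[0.01,0.01,0.01])

```text
time_s: 6.9
eef_pos: [0.5094, 0.0173, 0.1467]
tool_rot: [3.038, 0.795, 0.002]
force: [1.2, -2.2, -0.8]
grip_width: 0.0217
gripper_force: 40.0
```

```bash
python3 -c "
from st import *
go([.5085,.0178,.146],-60.6)"
```

```text
t 6.9 pos [0.5094 0.0173 0.1467] yang -60.68 q [-1.200e-01 -2.000e-02  1.873e+00 -1.000e-03  1.287e+00  9.390e-01] F [ 1.18 -2.2  -0.76] [-0.5  -0.21 -0.  ] w 0.0217 39.999847705475986
slide [-0.0006 -0.0009  0.0007] rot [ 0.08 -0.04 -0.08]
```

>>> apply_moves(slide=[[0,0,0],[0,0,0],[0,0,0]], delta_rot=[[0,0,-2],[0,0,-4],[0,0,-4]], claw=[0.01,0.01,0.01])

```text
time_s: 7.2
eef_pos: [0.5105, 0.0163, 0.1468]
tool_rot: [3.007, 0.898, 0.004]
force: [5.7, -4.5, -2.3]
grip_width: 0.0216
gripper_force: 40.0
```

```bash
cat >> st.py <<'E'
def capang():
    c=get_calibration("wrist");p,d=snapshot("wrist")
    K=c["camera_matrix"];T=c["pose"];v,u=np.indices(d.shape)
    a=(u-K[0,2])/K[0,0];b=(v-K[1,2])/K[1,1];r=np.hypot(a,b)+1e-9;k=np.where(r<1.4,np.tan(np.minimum(r,1.4))/r,0)*d
    W=np.stack([a*k,-b*k,-d],-1)@T[:3,:3].T+T[:3,3]
    m=(np.hypot(W[...,0]-.509,W[...,1]-.0175)<.045)&(d>0)&(W[...,2]>.19)&(W[...,2]<.206)
    q=W[m];print("wristbar",len(q),q.mean(0).round(4),cv2.minAreaRect((q[:,:2]*1000).astype(np.float32)))
    W,p,d=cloud("scene");q=W[150:300,250:430].reshape(-1,3);p=p[150:300,250:430].reshape(-1,3)
    m=(np.hypot(q[:,0]-.509,q[:,1]-.0175)<.045)&(q[:,2]>.188)&(q[:,2]<.199)&(p.max(1)<90)
    print("scenebar",m.sum(),cv2.minAreaRect((q[m][:,:2]*1000).astype(np.float32)))
E
python3 -c "
from st import *
go([.5085,.0178,.146],-56.6)
capang()"
```

```text
t 7.2 pos [0.5105 0.0163 0.1468] yang -56.76 q [-0.121 -0.02   1.872 -0.002  1.285  0.87 ] F [ 5.66 -4.55 -2.27] [-1.13 -0.94 -0.17] w 0.0216 40.0350734917447
slide [-0.0009 -0.0024  0.0008] rot [ 0.24 -0.09 -0.16]
wristbar 6197 [0.5173 0.0217 0.1991] ((510.675048828125, 14.371345520019531), (69.03179168701172, 41.00719451904297), 45.5967903137207)
scenebar 143 ((527.0594482421875, 16.786823272705078), (33.33546447753906, 41.2916374206543), 6.584048748016357)
```

Side force and moment are building up and the tool is being pushed off centre, so this way stops at about 12°. Now the other way, clockwise.

>>> apply_moves(slide=[[0,0,0],[0,0,0],[0,0,0],[0,0,0],[0,0,0],[0,0,0],[0,0,0]], delta_rot=[[0,0,5],[0,0,11],[0,0,17],[0,0,23],[0,0,29],[0,0,35],[0,0,35]], claw=[0.01,0.01,0.01,0.01,0.01,0.01,0.01])

```text
time_s: 8.0
eef_pos: [0.5089, 0.0179, 0.1467]
tool_rot: [-3.141, 0.049, -0.0]
force: [-0.5, 0.2, 2.6]
grip_width: 0.0216
gripper_force: 40.0
```

```bash
python3 -c "
from st import *
go([.5085,.0178,.146],-92)
p2,_=snapshot('wrist');cv2.imwrite('pics/w5.png',cv2.resize(p2[120:400,170:490],None,fx=2,fy=2)[...,::-1])"
```

```text
t 8.0 pos [0.5089 0.0179 0.1467] yang -91.8 q [-0.12  -0.02   1.873  0.     1.289  1.482] F [-0.52  0.21  2.6 ] [-0.07  0.15 -0.08] w 0.0216 40.00197908375412
slide [-0.0004  0.0001  0.0007] rot [-0.01 -0.01  0.2 ]
```

View pics/w5.png

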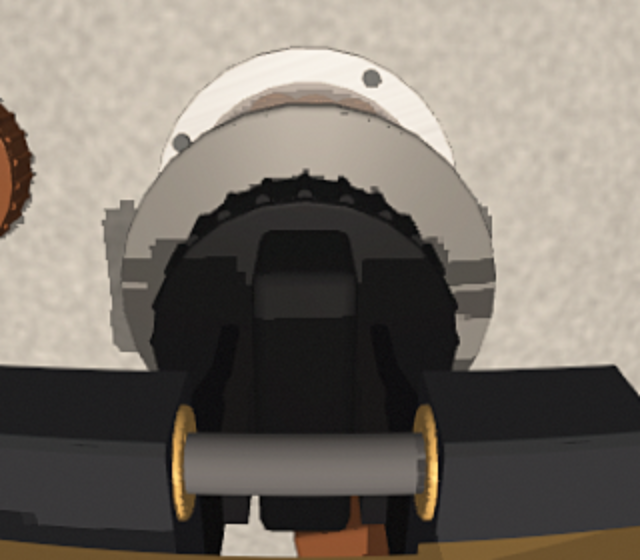

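The bar has turned with the gripper (still upright in the image at about (305,290)), it is 18° past the start, and resistance is low. I'll carry on clockwise by another 60°, to about 78° in all.

>>> apply_moves(slide=[[0,0,0],[0,0,0],[0,0,0],[0,0,0],[0,0,0],[0,0,0],[0,0,0],[0,0,0],[0,0,0],[0,0,0]], delta_rot=[[0,0,6],[0,0,13],[0,0,20],[0,0,27],[0,0,34],[0,0,41],[0,0,48],[0,0,55],[0,0,60],[0,0,60]], claw=[0.01,0.01,0.01,0.01,0.01,0.01,0.01,0.01,0.01,0.01])

```text
time_s: 9.05
eef_pos: [0.5089, 0.0178, 0.1466]
tool_rot: [-2.699, 1.608, -0.0]
force: [-0.4, -1.1, 2.1]
grip_width: 0.0216
gripper_force: 40.0
```

```bash
python3 -c "
from st import *
go([.5085,.0178,.146],-152)"
```

```text
t 9.05 pos [0.5089 0.0178 0.1466] yang -151.59 q [-0.12  -0.02   1.873  0.     1.289  2.526] F [-0.38 -1.08  2.08] [-0.06  0.2  -0.07] w 0.0216 40.00217832159251
slide [-0.0002  0.0004  0.0006] rot [-0.01 -0.    0.41]
```

It turned 78° with no resistance. Now a gentle lift to test it.

>>> apply_moves(slide=[[0,0,-0.002],[0,0,-0.004],[0,0,-0.006],[0,0,-0.008],[0,0,-0.008]], delta_rot=[[0,0,0],[0,0,0],[0,0,0],[0,0,0],[0,0,0]], claw=[0.01,0.01,0.01,0.01,0.01])

```text
time_s: 9.55
eef_pos: [0.509, 0.0178, 0.1547]
tool_rot: [-2.698, 1.609, -0.0]
force: [-0.3, 0.3, -2.1]
grip_width: 0.0213
gripper_force: 40.0
```

>>> apply_moves(slide=[[0,0,-0.01],[0,0,-0.02],[0,0,-0.035],[0,0,-0.055],[0,0,-0.075],[0,0,-0.092],[0,0,-0.092],[0,0,-0.092],[0,0,-0.092],[0,0,-0.092]], delta_rot=[[0,0,0],[0,0,0],[0,0,0],[0,0,0],[0,0,0],[0,0,0],[0,0,0],[0,0,0],[0,0,0],[0,0,0]], claw=[0.01,0.01,0.01,0.01,0.01,0.01,0.01,0.01,0.01,0.01])

```text
time_s: 10.55
eef_pos: [0.5082, 0.0179, 0.2453]
tool_rot: [2.697, -1.609, -0.003]
force: [0.1, 0.4, -1.5]
grip_width: 0.0215
gripper_force: 40.0
```

```bash
python3 -c "
from st import *
go([.5085,.0178,.146],-152)
p,_=snapshot('scene');cv2.imwrite('pics/s6.png',cv2.resize(p[100:340,180:500],None,fx=2,fy=2)[...,::-1])"
```

```text
t 10.55 pos [0.5082 0.0179 0.2453] yang -151.63 q [-0.12  -0.091  1.754 -0.     1.481  2.526] F [ 0.07  0.38 -1.51] [ 0.05  0.17 -0.04] w 0.0215 39.99970824457705
slide [ 0.0004 -0.0004  0.0993] rot [0.1  0.07 0.37]
```

View pics/s6.png

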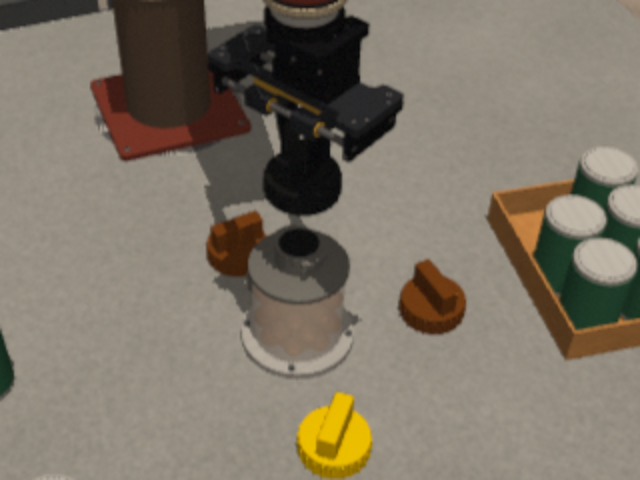

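The cap hangs level in the gripper at about (302,182), well above the open neck at (299,245), and nothing else has moved. Handing in.

```bash
python3 -c "
from station import *
print(sign_off())"
```

```text
the job is handed in; nothing more can be done
None
```

The cap unlocked clockwise (about 78° of turn, after a stop near 12° anticlockwise), and I handed the job in with it held level about 10 cm above the neck; the hand-in gave no verdict.

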